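# Slide the cover of an optics enclosure home into its notches

### The job

Shut the light-tight enclosure on the optical table: with a fingertip, push its sliding cover along the rails over the opening until you feel all four of its glides drop into the locating notches and it lies flat on the rim, and do not ram it against the notches. Only push it: do not lift it off its rails or tip it up, and leave the loose things standing around alone. Finish with the hand clear.

Things in the scene. Friction and masses are not known exactly. Their poses are not given: they have to be found in the camera images.
- box: Enclosure fixed to the table: open-topped box of aluminium profile and black panels, 236 (x) by 380 (y) mm, rim 130 mm high. Origin: centre of its underside on the table, z up. Its half towards -y has a fixed grey panel sunk between the rails (top 120 mm high); the half towards +y is the open access hole, optics inside up to 113 mm high.
- rail (a point): Middle of the top face of the enclosure's rail on its +x side, at x = 102.5, y = 0, z = 130 mm of the enclosure; a twin rail is at x = -102.5. Both run along y over all 380 mm, flat tops 25 mm wide forming the rim. Outside each rail an upright guide lip, 3 mm thick, inner face 115 mm from the middle, stands 12 mm above the rim.
- notch (a point): Middle of the mouth (rim height) of the far notch in the +x rail, at x = 102.5, y = 167.5 mm of the enclosure. Each rail has two such notches, at y = 2.5 and 167.5 mm, cut right across it, 20 mm long (y), 8 mm deep, with upright end walls.
- seat (a point): Point of the enclosure where the cover's origin lies when it is home: middle of the width, y = 85, z = 130 mm of the enclosure; axes as the enclosure's.
- cover: Loose dark metal plate 226 (x) by 200 (y) by 5 mm, 0.4 to 0.72 kg, on the rails between the lips, 2 mm of play each side, axes as the enclosure's. Origin: centre of the plate's underside. It rides on its glides with the origin 136 mm high and starts 70 to 140 mm short of home; push it to +y. At home it drops 6 mm onto the rim and the notch walls stop it (2.5 mm of play either way).
- glide (a point): Underside of one of four white plastic glides below the cover's corners, this one at x = 102.5, y = 82.5, z = -6 mm of the cover; the others mirror it. Each is 15 mm long (y), 12 wide, 6 high. They slide on the rails with dry friction only: pushing takes about 2 to 5 N. Slide slowly near home: at over about 0.1 m/s they may skip over the notches.
- handle (a point): Middle of the cover's bow handle: a straight round steel bar 10 mm thick, 100 mm long, across the middle of the cover (along its x), its axis 35 mm above the plate's underside (30 mm above its top), on two 10 mm posts at the bar's ends. It can be pushed from its side.
- lens_post: Bystander, loose: lens in a round black mount on a post, 140 mm tall, foot 50 by 75 mm, origin centre of its underside.
- post_holder: Bystander, loose: empty black post holder, a 25 mm cylinder on a 54 mm round foot, 75 mm tall, origin centre of its underside.
- driver: Bystander, loose: screwdriver 190 mm long lying on the table beside the enclosure; origin on its underside near the middle of its length.
- lens_case: Bystander, loose: small grey and white plastic lens case, 66 by 66 by 32 mm, origin centre of its underside.

How it is judged:
On the way:
1. the cover, still riding on its glides, is slid along the rails to within 45 mm of home (y of cover in the frame of seat between -0.045 and -0.006 m and z of cover in the frame of seat between 0.003 and 0.01 m and angle between cover's own z axis and vertical below 0.04 rad), for 0.05 s.
At the end, for the whole second after the job is handed in: The cover lies at rest, level within 0.015 rad, its origin within 5 mm of the seat along and across the rails and within 2 mm of the rim's height (dropped 6 mm, all four glides in their notches); the bystanders are within 20 mm of where they stood (y of cover in the frame of seat between -0.005 and 0.005 m and x of cover in the frame of seat between -0.005 and 0.005 m and z of cover in the frame of seat between -0.002 and 0.002 m and angle between cover's own z axis and vertical below 0.015 rad and linear speed of cover below 0.01 m/s and distance of each of lens_post, post_holder, driver, lens_case from where it was at the start of the episode below 0.02 m); the robot touches nothing.
It fails at once if the cover is lifted more than 10 mm above its riding height (z of cover in the frame of seat above 0.016 m).
It fails at once if the cover is tipped up by more than 0.12 rad (angle between cover's own z axis and vertical above 0.12 rad).
It fails at once if a bystander is moved by more than 20 mm or knocked over (distance of any of lens_post, post_holder, driver, lens_case from where it was at the start of the episode above 0.02 m or angle between any of lens_post, post_holder's own z axis and vertical above 0.5 rad).
It fails at once if the cover is rammed: the fingers press on it with more than 40 N (contact force between the fingers and cover above 40 N).
It also fails if it takes over 32 s, if anything falls off the work surface, if the arm or the gripper's body presses on something with over 40 N, if the wrist force passes 120 N, or if a joint passes its speed limit or range.

### The arm

A 6-joint arm with a two-finger parallel gripper is mounted at the origin on the work surface. World frame = base frame: x ahead of the robot, y to its left, z up, the work surface at z = 0. Lengths are in m, angles in rad, forces in N, time in s.
With the tool pointing down it reaches from about 0.35 to 0.875 m from the base axis. Payload 4.2 kg.
Tool frame: the origin (TCP) lies at the very end of the fingers, on their centre line; the grasp point (between the pads) lies r.hold_point_z behind it (r.hold_point_z is the distance from the TCP to the grasp point, in m); z points along the fingers, y is the direction in which the jaws open and shut (so a half turn about z gives the same grasp; the last joint's range is limited). The gripper opens to 85 mm and grips with 20 to 120 N. Pads are 22 mm wide; open, the fingers measure 114 mm over their backs; the gripper's body (76 mm by 85 mm) begins 54 mm behind the grasp point. The pads swing forward as they close: fully open they stand 13 mm farther back than shut.
Start: joints at [1.449, 0.385, 0.008, 0, -1.194, -0.259], TCP at [0.232, 0.58, 0.231] pointing down, gripper open.
Joint ranges: [-3.14, 3.14], [-1.21, 2.06], [-1.07, 1.41], [-3.16, 2.05], [-2.99, -0.16], [-3.1, 3.1]. Speed limits (rad/s): [2.79, 2.79, 3.14, 3.14, 3.14, 3.14].

### API

Orientations are given as a unit quaternion [w, x, y, z].
In Python, from bench import r, imaging gives the robot as it stands.
- The arm moves only by the tool send_rows, never from a script. Its argument "targets" is a list of rows, each an object of numbers: "gripper": the gripper command: -1 is shut, 1 is fully open, values between are in proportion; "dx", "dy", "dz": the shift along the tool's x, y, z in cm; "ax", "ay", "az": the turn, a rotation vector about the tool's x, y, z in rad. A call has 1 to 20 rows; each row is the pose to reach, as a shift and turn from the pose commanded when the call began, along the tool's axes at that moment; what a row does not reach only later rows make up. A row lasts 1/10 s, in which the tool goes at most 50 mm and 8.59 degrees, less where a joint would pass 70% of its speed; a pose out of reach is approached as far as the arm can. A call with a gripper value outside its range is refused whole. The fingers move at their own pace and stop on an object; "squeeze" is the grip in N (left out, the last holds). Time passes only in rows, so rows that repeat a pose let the fingers close. It gives the time, the measured TCP pose, the force and the opening at its end, in the units of the state.
- r.state(): the state, without advancing time (a new reading comes with each control period).
- imaging.capture(name): name is "side" or "top"; returns the picture (400x640x3 uint8, red, green, blue); there is no depth.
- imaging.calibration(name): a dict with "intrinsics" (3x3 intrinsics, pixels), "R" (3x3) and "t" (3): a world point X has camera coordinates R X + t. Camera axes: x right, y down, z forward; pixel columns grow to the right and rows downward; lengths in m; the calibration is good to about 2 mm. A picture is of the moment at which its call begins. calibration takes no time and is no camera call.
- r.finish_job(): hands the job in, once; it reports no verdict.
Trained networks look in the newest picture that a camera, given by its name, has taken for a name from the list of things; names that differ only in an ending like _2 or _b are one class to them, and where a whole thing is asked for, a point or a joint stands for the part that bears it (a point fixed in the world has none). Each returns a list of dicts, best first, with "conf" (0 to 1); they miss things now and then, are a little off and sometimes report something else, mostly with a low value. They report only what shows in the picture. A call takes as long as a camera call.
- imaging.look_for(camera, query): "point" ([column, row] in pixels, amid what is visible of it).
- imaging.spot_point(camera, query): "point" ([column, row] in pixels: a listed point, or the origin of a listed thing).
The state is a dict: "time": time; "joints": joint angles; "dq": joint speeds; "effort": joint torques, N m; "ee_pos": TCP position; "eef_rot": TCP orientation; "wrist_force": force on the tool from outside, world axes, zero at the start; "ft_torque": the same for the moment, N m; "grip_width": opening from 0.0 (shut) to 1.0 (fully open).
Only numpy, scipy, OpenCV 4.12 (cv2) and the standard library are available. Lean on these libraries where they do the work, as an engineer would, in place of code of your own. Each camera call takes 0.05 s, during which the arm holds its last target.

## Working session

There is one attempt and no reset: what is moved stays moved. The work goes in short steps, Python scripts to look and compute and a tool call to move; the robot and the scene stay as the last step left them, time stands still between calls to the robot, and variables do not carry over. Pictures are saved under pics/ and viewed, and the job is handed in when it is done.

Besides the shell and the picture viewer there is one more tool, called as name(argument=value, ...) on one line, values as JSON. send_rows: Moves the arm, as the interface text tells. Its arguments: {"type":"object","properties":{"targets":{"type":"array","items":{"type":"object","properties":{"gripper":{"type":"number"},"dx":{"type":"number"},"dy":{"type":"number"},"dz":{"type":"number"},"ax":{"type":"number"},"ay":{"type":"number"},"az":{"type":"number"}}}},"squeeze":{"type":"number"}},"required":["targets"]}

```bash
mkdir -p pics; ls
cat > h.py <<'E'
import numpy as np,cv2
from bench import r,imaging
def ray(cam,p):
    c=imaging.calibration(cam);K=np.array(c['intrinsics']);R=np.array(c['R']);t=np.array(c['t'])
    d=R.T@np.linalg.inv(K)@np.array([p[0],p[1],1.]);return -R.T@t,d/np.linalg.norm(d)
def atz(cam,p,z):
    o,d=ray(cam,p);return o+d*(z-o[2])/d[2]
def tri(p1,p2,c1='top',c2='side'):
    o1,d1=ray(c1,p1);o2,d2=ray(c2,p2)
    s=np.linalg.lstsq(np.c_[d1,-d2],o2-o1,rcond=None)[0]
    a=o1+s[0]*d1;b=o2+s[1]*d2;return (a+b)/2,np.linalg.norm(a-b)
def proj(cam,X):
    c=imaging.calibration(cam);v=np.array(c['intrinsics'])@(np.array(c['R'])@np.array(X)+np.array(c['t']));return v[:2]/v[2]
def snap(cam,n):
    im=np.array(imaging.capture(cam));cv2.imwrite(f'pics/{n}.png',im[:,:,::-1]);return im
E
python3 - <<'E'
from h import *
np.set_printoptions(precision=4,suppress=True)
print(r.state()['eef_rot'],r.state()['wrist_force'],r.hold_point_z)
for c in('top','side'):
    snap(c,c+'0'); print(c,ray(c,[320,200]))
res={}
for q in('handle','cover','box','rail','notch','seat','glide'):
    for c in('top','side'):
        l=imaging.spot_point(c,q); res[q,c]=l
        print(q,c,[(np.round(x['point'],1),round(x['conf'],2)) for x in l[:4]])
    if res[q,'top'] and res[q,'side']: print('  tri',tri(res[q,'top'][0]['point'],res[q,'side'][0]['point']))
print(r.state()['time'])
E
```

```text
pics
[ 0.001   0.9819 -0.1894 -0.0002] [-0.2122  0.5805 -0.944 ] 0.0187
top (array([0.4941, 0.0313, 1.1542]), array([ 0.081 , -0.0109, -0.9967]))
side (array([0.6588, 0.6873, 0.5711]), array([-0.1211, -0.8105, -0.573 ]))
handle top [(array([336.6, 217.7]), 0.9), (array([363.7, 168.3]), 0.52)]
handle side [(array([328.3, 160.6]), 0.79), (array([271.4, 200.1]), 0.32)]
  tri (array([ 0.536 , -0.0176,  0.1707]), np.float64(0.002000428795326167))
cover top [(array([335.8, 215.3]), 0.8)]
cover side [(array([327. , 174.6]), 0.84)]
  tri (array([ 0.5405, -0.0168,  0.1379]), np.float64(0.0027059924668671282))
box top [(array([408.9, 265.1]), 0.51)]
box side [(array([325.6, 234.2]), 0.87)]
  tri (array([ 0.4508, -0.2757, -0.2504]), np.float64(0.08770658561907257))
rail top [(array([338.4, 171. ]), 0.92)]
rail side [(array([272.1, 180.1]), 0.76)]
  tri (array([ 0.6511, -0.0223,  0.1288]), np.float64(0.008348081069118734))
notch top [(array([336.1, 217.6]), 0.38), (array([362.2, 164.4]), 0.2)]
notch side [(array([258.5, 230.7]), 0.93), (array([328.8, 173.5]), 0.43)]
  tri (array([ 0.6186, -0.0238, -0.007 ]), np.float64(0.1517948373107333))
seat top [(array([291.2, 201.6]), 0.85)]
seat side [(array([320.4, 206.4]), 0.7)]
  tri (array([0.5701, 0.0877, 0.1325]), np.float64(0.0036284460952469085))
glide top [(array([314.1, 166.1]), 0.85)]
glide side [(array([318. , 323.3]), 0.75), (array([269.5, 195.7]), 0.62)]
  tri (array([ 0.6398,  0.0617, -0.2081]), np.float64(0.14892851335298574))
0.8
```

View pics/top0.png

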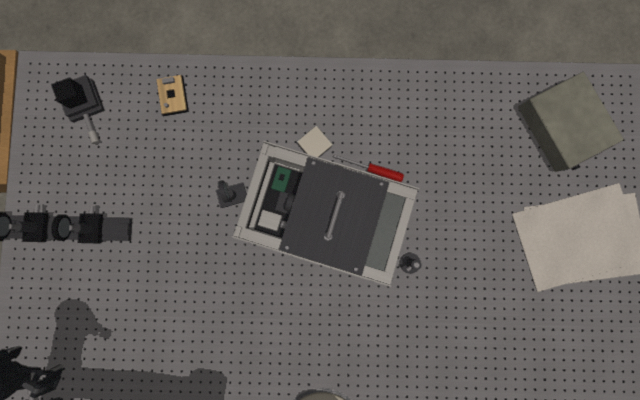

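View pics/side0.png

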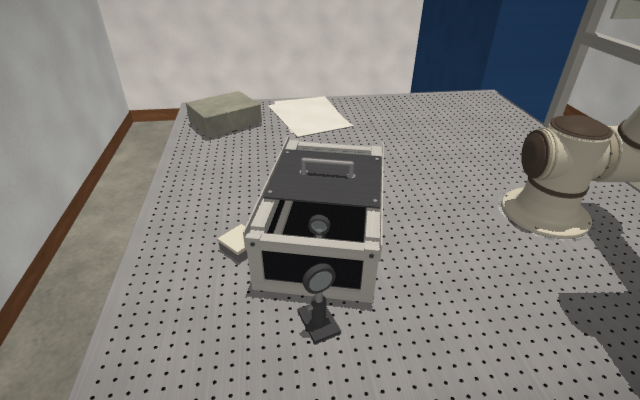

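Top view: the enclosure is tilted by about 16°, with the open hole to the left (+y). The handle is at about (336,217), the lens post at (230,195) off the +y end, the case at (314,142), the driver at (385,172) and the post holder at (410,263). The side view agrees. Next I'll refine the yaw and the distance to home.

Run:
```python
from h import *
im=cv2.imread('pics/top0.png')[125:300,215:435];cv2.imwrite('pics/topz.png',cv2.resize(im,None,fx=3.4,fy=3.4,interpolation=cv2.INTER_CUBIC))
im=cv2.imread('pics/side0.png')[130:310,230:410];cv2.imwrite('pics/sidez.png',cv2.resize(im,None,fx=3.3,fy=3.3,interpolation=cv2.INTER_CUBIC))
```

```text
(no output)
```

View pics/topz.png

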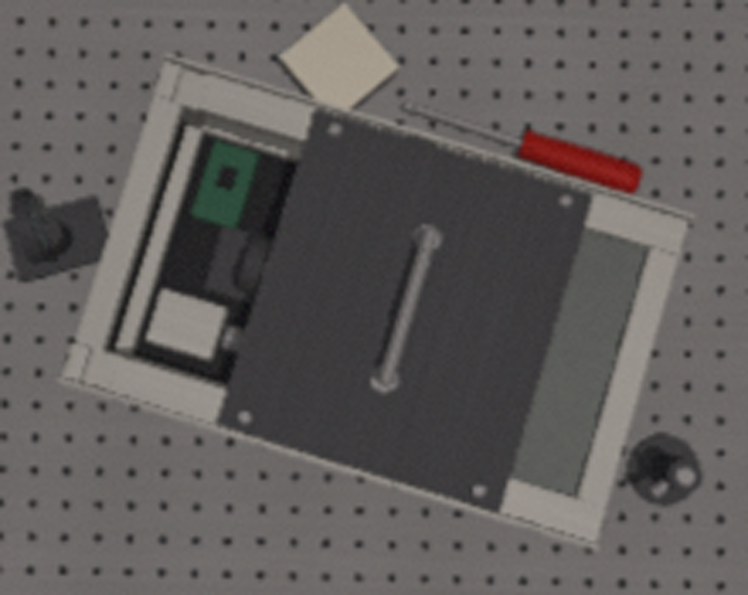

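View pics/sidez.png

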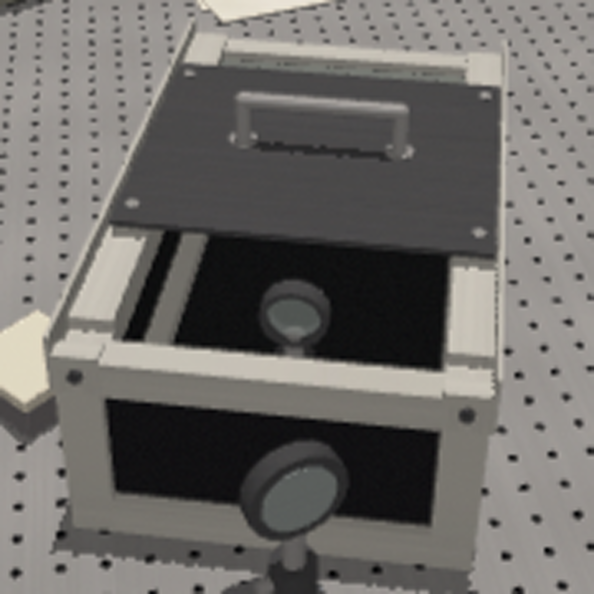

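Run:
```python
from h import *
np.set_printoptions(precision=4,suppress=True)
f=lambda p:[p[0]/3.4+215,p[1]/3.4+125]
def quad(P,z):
    A=[atz('top',f(p),z)[:2] for p in P]; c=np.mean(A,0)
    y=(A[0]+A[1]-A[2]-A[3])/2; x=(A[0]+A[2]-A[1]-A[3])/2
    print(A,'c',c,'ylen',np.linalg.norm(y),'xlen',np.linalg.norm(x),'yaw y',np.degrees(np.arctan2(-y[0],y[1])),'x',np.degrees(np.arctan2(x[1],x[0]))); return c,y/np.linalg.norm(y)
# order: +y+x, +y-x, -y+x, -y-x
c1,y1=quad([(168,62),(66,376),(688,222),(598,545)],.13)
c2,y2=quad([(315,108),(220,425),(590,195),(500,510)],.141)
c3,_=quad([(335,129),(245,417),(566,201),(479,491)],.142)
print('handle at .171',[atz('top',f(p),.176)[:2] for p in((428,235),(385,382))])
for c in(c2,c3): d=c-c1; print('along',d@y1,'across',d@[y1[1],-y1[0]])
for q in('lens_post','post_holder','lens_case','driver'):
    for c in('top','side'):
        print(q,c,[(np.round(x['point'],1),round(x['conf'],2),atz(c,x['point'],0)) for x in imaging.spot_point(c,q)[:2]])
s=r.state()
from scipy.spatial.transform import Rotation as Ro
M=Ro.from_quat(np.roll(s['eef_rot'],-1)).as_matrix();print(M,s['ee_pos'],s['time'],s['grip_width'],s['wrist_force'])
```

```text
[array([0.7094, 0.1546]), array([0.49  , 0.2174]), array([ 0.605 , -0.2077]), array([ 0.3839, -0.1469])] c [0.5471 0.0043] ylen 0.37824084263518437 xlen 0.22874147584962493 yaw y -16.150181448170862 x -15.679426964638136
[array([0.6771, 0.0512]), array([0.4594, 0.1103]), array([ 0.6209, -0.1382]), array([ 0.4069, -0.0791])] c [ 0.5411 -0.014 ] ylen 0.19704754232772811 xlen 0.22385711208592743 yaw y -16.01441387691762 x -15.300608597599192
[array([0.6627, 0.0371]), array([0.4651, 0.0935]), array([ 0.6163, -0.1217]), array([ 0.4192, -0.0648])] c [ 0.5408 -0.014 ] ylen 0.16511786070651854 xlen 0.2052902039963248 yaw y -16.218513489471103 x -16.01257521697167
handle at .171 [array([ 0.5878, -0.0258]), array([0.4908, 0.0007])]
along -0.01925506289855826 across -0.0006762626350167035
along -0.019316419145818983 across -0.0009034180334970102
lens_post top [(array([229.6, 197.2]), 0.92, array([0.5901, 0.2576, 0.    ]))]
lens_post side [(array([318.8, 323.4]), 0.92, array([0.5935, 0.2533, 0.    ]))]
post_holder top [(array([409.6, 264.6]), 0.73, array([ 0.4241, -0.2179,  0.    ]))]
post_holder side [(array([267.1, 196.9]), 0.67, array([ 0.6703, -0.1514,  0.    ]))]
lens_case top [(array([311.7, 144.7]), 0.83, array([0.7354, 0.0439, 0.    ]))]
lens_case side [(array([240.3, 251.1]), 0.72, array([0.7336, 0.0461, 0.    ]))]
driver top [(array([363.5, 166. ]), 0.69, array([ 0.6809, -0.095 ,  0.    ])), (array([407.7, 265.6]), 0.2, array([ 0.4215, -0.213 ,  0.    ]))]
driver side []
[[ 0.9284 -0.3717  0.    ]
 [-0.3717 -0.9284  0.0001]
 [-0.     -0.     -1.    ]] [0.2322 0.5802 0.2313] 1.2 0.9981831806278741 [-0.05    0.3053  0.2468]
```

send_rows(targets=[{"dx": 3, "dy": 2.8, "az": -0.02, "gripper": -1}, {"dx": 6, "dy": 5.6, "az": -0.04, "gripper": -1}, {"dx": 9, "dy": 8.4, "az": -0.06, "gripper": -1}, {"dx": 12, "dy": 11.2, "az": -0.08, "gripper": -1}, {"dx": 15, "dy": 14, "az": -0.1, "gripper": -1}, {"dx": 18, "dy": 16.8, "az": -0.101, "gripper": -1}, {"dx": 21, "dy": 19.6, "az": -0.101, "gripper": -1}, {"dx": 24, "dy": 22.4, "az": -0.101, "gripper": -1}, {"dx": 27, "dy": 25.2, "az": -0.101, "gripper": -1}, {"dx": 30, "dy": 28, "az": -0.101, "gripper": -1}, {"dx": 33, "dy": 30.8, "az": -0.101, "gripper": -1}, {"dx": 36, "dy": 33.6, "az": -0.101, "gripper": -1}, {"dx": 39, "dy": 36.4, "az": -0.101, "gripper": -1}, {"dx": 42, "dy": 39.2, "az": -0.101, "gripper": -1}, {"dx": 45, "dy": 42, "az": -0.101, "gripper": -1}, {"dx": 48, "dy": 44.8, "az": -0.101, "gripper": -1}, {"dx": 50, "dy": 46.7, "az": -0.101, "gripper": -1}, {"dx": 51, "dy": 47.7, "az": -0.101, "gripper": -1}, {"dx": 51, "dy": 47.7, "az": -0.101, "gripper": -1}, {"dx": 51, "dy": 47.7, "az": -0.101, "gripper": -1}])

```text
$.targets[0]: bad value
```

send_rows(targets=[{"dx": 3, "dy": 2.8, "dz": 0, "ax": 0, "ay": 0, "az": -0.02, "gripper": -1}, {"dx": 6, "dy": 5.6, "dz": 0, "ax": 0, "ay": 0, "az": -0.04, "gripper": -1}, {"dx": 9, "dy": 8.4, "dz": 0, "ax": 0, "ay": 0, "az": -0.06, "gripper": -1}, {"dx": 12, "dy": 11.2, "dz": 0, "ax": 0, "ay": 0, "az": -0.08, "gripper": -1}, {"dx": 15, "dy": 14, "dz": 0, "ax": 0, "ay": 0, "az": -0.1, "gripper": -1}, {"dx": 18, "dy": 16.8, "dz": 0, "ax": 0, "ay": 0, "az": -0.101, "gripper": -1}, {"dx": 21, "dy": 19.6, "dz": 0, "ax": 0, "ay": 0, "az": -0.101, "gripper": -1}, {"dx": 24, "dy": 22.4, "dz": 0, "ax": 0, "ay": 0, "az": -0.101, "gripper": -1}, {"dx": 27, "dy": 25.2, "dz": 0, "ax": 0, "ay": 0, "az": -0.101, "gripper": -1}, {"dx": 30, "dy": 28, "dz": 0, "ax": 0, "ay": 0, "az": -0.101, "gripper": -1}, {"dx": 33, "dy": 30.8, "dz": 0, "ax": 0, "ay": 0, "az": -0.101, "gripper": -1}, {"dx": 36, "dy": 33.6, "dz": 0, "ax": 0, "ay": 0, "az": -0.101, "gripper": -1}, {"dx": 39, "dy": 36.4, "dz": 0, "ax": 0, "ay": 0, "az": -0.101, "gripper": -1}, {"dx": 42, "dy": 39.2, "dz": 0, "ax": 0, "ay": 0, "az": -0.101, "gripper": -1}, {"dx": 45, "dy": 42, "dz": 0, "ax": 0, "ay": 0, "az": -0.101, "gripper": -1}, {"dx": 48, "dy": 44.8, "dz": 0, "ax": 0, "ay": 0, "az": -0.101, "gripper": -1}, {"dx": 50, "dy": 46.7, "dz": 0, "ax": 0, "ay": 0, "az": -0.101, "gripper": -1}, {"dx": 51, "dy": 47.7, "dz": 0, "ax": 0, "ay": 0, "az": -0.101, "gripper": -1}, {"dx": 51, "dy": 47.7, "dz": 0, "ax": 0, "ay": 0, "az": -0.101, "gripper": -1}, {"dx": 51, "dy": 47.7, "dz": 0, "ax": 0, "ay": 0, "az": -0.101, "gripper": -1}])

```text
time: 3.2
ee_pos: [0.5281, -0.0519, 0.2312]
eef_rot: [-0.0, 0.99, -0.14, -0.0]
wrist_force: [0.3, -0.3, 0.7]
grip_width: 0.002
```

send_rows(targets=[{"dx": 0, "dy": 0, "dz": 1.5, "ax": 0, "ay": 0, "az": 0, "gripper": -1}, {"dx": 0, "dy": 0, "dz": 3, "ax": 0, "ay": 0, "az": 0, "gripper": -1}, {"dx": 0, "dy": 0, "dz": 4.5, "ax": 0, "ay": 0, "az": 0, "gripper": -1}, {"dx": 0, "dy": 0, "dz": 6, "ax": 0, "ay": 0, "az": 0, "gripper": -1}, {"dx": 0, "dy": 0, "dz": 7, "ax": 0, "ay": 0, "az": 0, "gripper": -1}, {"dx": 0, "dy": 0, "dz": 7.5, "ax": 0, "ay": 0, "az": 0, "gripper": -1}, {"dx": 0, "dy": 0, "dz": 7.5, "ax": 0, "ay": 0, "az": 0, "gripper": -1}])

```text
time: 3.9
ee_pos: [0.5281, -0.0517, 0.156]
eef_rot: [0.0, 0.99, -0.139, -0.0]
wrist_force: [-0.1, -0.4, -0.3]
grip_width: 0.0
```

Run:
```python
from h import *
im=snap('side','s1');cv2.imwrite('pics/s1z.png',cv2.resize(im[80:310,210:430,::-1],None,fx=2.6,fy=2.6,interpolation=cv2.INTER_CUBIC))
print(r.state())
```

```text
{'time': 3.95, 'joints': array([ 2.08094567e-01,  2.95127146e-01, -3.29860255e-01,  2.51012612e-04,
       -9.45435816e-01,  1.08361894e+00]), 'dq': array([-5.71111661e-03, -8.15553549e-03,  1.46036195e-02,  3.64389006e-03,
       -3.00458821e-03,  6.82334914e-05]), 'effort': array([ 6.36451668e-02, -3.17645037e+01,  1.61238992e+01,  3.57490338e+00,
       -1.22347806e-04, -8.26069136e-04]), 'ee_pos': array([ 0.52860885, -0.05176898,  0.15661948]), 'eef_rot': array([ 3.21255366e-05,  9.90290076e-01, -1.39016258e-01,  2.10065773e-04]), 'wrist_force': array([0.71031525, 0.38355715, 0.52080734]), 'ft_torque': array([-0.03153265, -0.015267  , -0.01980063]), 'grip_width': -0.00014677632611313855}
```

View pics/s1z.png

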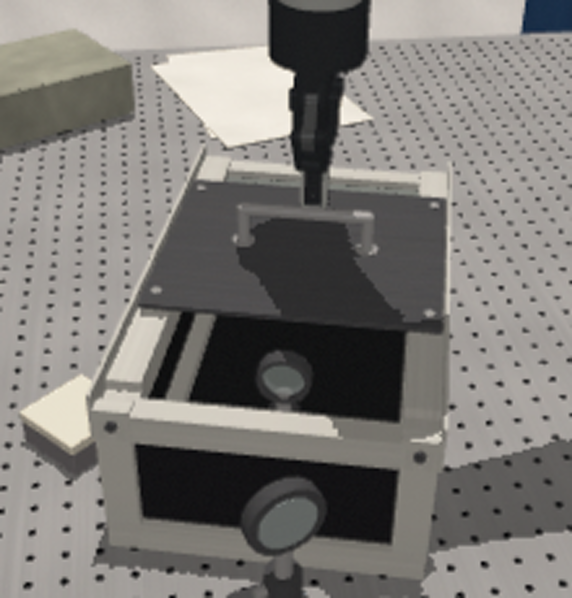

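The closed finger stands centred behind the bar, at about (313,190) in the zoom. Now I push along −tool y at 0.04–0.05 m/s.

send_rows(targets=[{"dx": 0, "dy": -0.5, "dz": 0, "ax": 0, "ay": 0, "az": 0, "gripper": -1}, {"dx": 0, "dy": -1.0, "dz": 0, "ax": 0, "ay": 0, "az": 0, "gripper": -1}, {"dx": 0, "dy": -1.4, "dz": 0, "ax": 0, "ay": 0, "az": 0, "gripper": -1}, {"dx": 0, "dy": -1.7, "dz": 0, "ax": 0, "ay": 0, "az": 0, "gripper": -1}, {"dx": 0, "dy": -2.0, "dz": 0, "ax": 0, "ay": 0, "az": 0, "gripper": -1}, {"dx": 0, "dy": -2.3, "dz": 0, "ax": 0, "ay": 0, "az": 0, "gripper": -1}, {"dx": 0, "dy": -2.6, "dz": 0, "ax": 0, "ay": 0, "az": 0, "gripper": -1}, {"dx": 0, "dy": -2.9, "dz": 0, "ax": 0, "ay": 0, "az": 0, "gripper": -1}, {"dx": 0, "dy": -3.3, "dz": 0, "ax": 0, "ay": 0, "az": 0, "gripper": -1}, {"dx": 0, "dy": -3.7, "dz": 0, "ax": 0, "ay": 0, "az": 0, "gripper": -1}, {"dx": 0, "dy": -4.1, "dz": 0, "ax": 0, "ay": 0, "az": 0, "gripper": -1}, {"dx": 0, "dy": -4.5, "dz": 0, "ax": 0, "ay": 0, "az": 0, "gripper": -1}])

```text
time: 5.15
ee_pos: [0.5409, -0.0086, 0.1563]
eef_rot: [0.0, 0.99, -0.139, -0.0]
wrist_force: [-1.4, -2.5, 1.4]
grip_width: 0.004
```

send_rows(targets=[{"dx": 0, "dy": -0.4, "dz": 0, "ax": 0, "ay": 0, "az": 0, "gripper": -1}, {"dx": 0, "dy": -0.8, "dz": 0, "ax": 0, "ay": 0, "az": 0, "gripper": -1}, {"dx": 0, "dy": -1.2, "dz": 0, "ax": 0, "ay": 0, "az": 0, "gripper": -1}, {"dx": 0, "dy": -1.6, "dz": 0, "ax": 0, "ay": 0, "az": 0, "gripper": -1}, {"dx": 0, "dy": -2.0, "dz": 0, "ax": 0, "ay": 0, "az": 0, "gripper": -1}, {"dx": 0, "dy": -2.4, "dz": 0, "ax": 0, "ay": 0, "az": 0, "gripper": -1}, {"dx": 0, "dy": -2.8, "dz": 0, "ax": 0, "ay": 0, "az": 0, "gripper": -1}, {"dx": 0, "dy": -3.2, "dz": 0, "ax": 0, "ay": 0, "az": 0, "gripper": -1}, {"dx": 0, "dy": -3.6, "dz": 0, "ax": 0, "ay": 0, "az": 0, "gripper": -1}, {"dx": 0, "dy": -4.0, "dz": 0, "ax": 0, "ay": 0, "az": 0, "gripper": -1}, {"dx": 0, "dy": -4.5, "dz": 0, "ax": 0, "ay": 0, "az": 0, "gripper": -1}])

```text
time: 6.25
ee_pos: [0.5533, 0.0346, 0.1563]
eef_rot: [0.0, 0.99, -0.14, -0.0]
wrist_force: [-1.3, -4.3, 1.8]
grip_width: -0.0
```

Run:
```python
from h import *
np.set_printoptions(precision=4,suppress=True)
im=snap('side','s2');im2=snap('top','t2')
cv2.imwrite('pics/s2z.png',cv2.resize(im[80:310,210:430,::-1],None,fx=2.6,fy=2.6,interpolation=cv2.INTER_CUBIC))
cv2.imwrite('pics/t2z.png',cv2.resize(im2[125:300,215:435,::-1],None,fx=3.4,fy=3.4,interpolation=cv2.INTER_CUBIC))
a=[imaging.spot_point(c,'handle')[0]['point'] for c in('top','side')];p,e=tri(*a);print(a,p,e)
u=np.array([.276,.961]);print('handle along to seat',(np.array([.5706,.086])-p[:2])@u)
s=r.state();print(s['ee_pos'],s['wrist_force'],s['time'], 'tcp->home', (np.array([.5706,.086])-s['ee_pos'][:2])@u)
```

```text
Traceback (most recent call last):
IndexError: list index out of range
```

View pics/s2z.png

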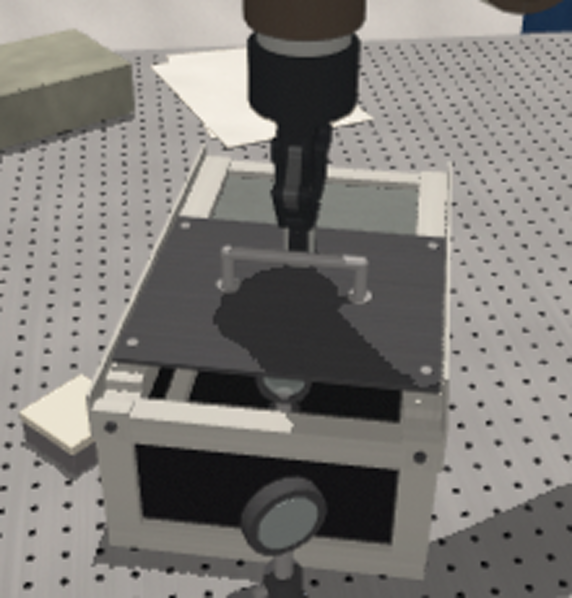

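View pics/t2z.png

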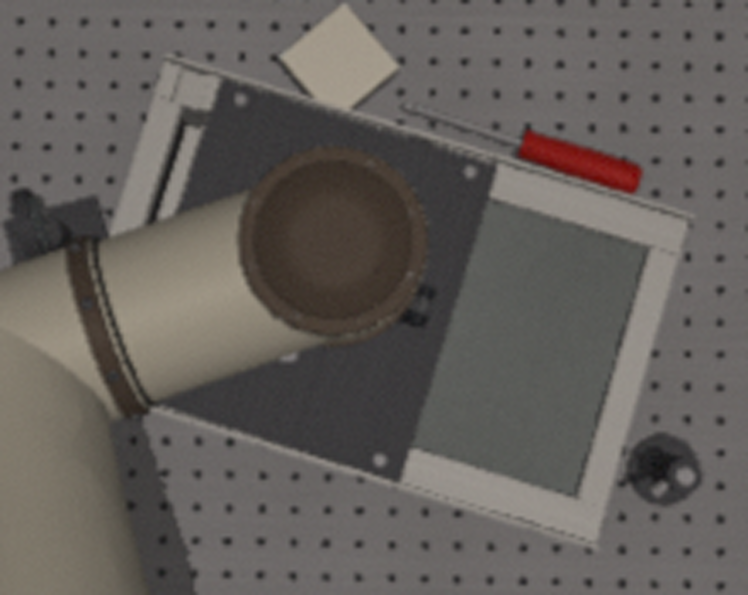

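Run:
```python
from h import *
f=lambda p:[p[0]/3.4+215,p[1]/3.4+125]
u=np.array([.276,.961])
for a,b in(((335,129),(241,99)),((566,201),(470,172)),((479,491),(380,460))):
    d=(atz('top',f(b),.142)-atz('top',f(a),.142))[:2];print(d@u,d@[u[1],-u[0]])
s=r.state();print(s['ee_pos'],s['wrist_force'],s['time'])
```

```text
0.06787644070485466 0.0007499607725972296
0.06835155632979897 -0.0003207574677495295
0.06948519997279823 -1.6456240000348303e-05
[0.55366366 0.03525394 0.15627243] [-0.30275467 -1.33659681  0.8990892 ] 6.4
```

send_rows(targets=[{"dx": 0, "dy": -0.3, "dz": 0, "ax": 0, "ay": 0, "az": 0, "gripper": -1}, {"dx": 0, "dy": -0.6, "dz": 0, "ax": 0, "ay": 0, "az": 0, "gripper": -1}, {"dx": 0, "dy": -0.9, "dz": 0, "ax": 0, "ay": 0, "az": 0, "gripper": -1}, {"dx": 0, "dy": -1.2, "dz": 0, "ax": 0, "ay": 0, "az": 0, "gripper": -1}, {"dx": 0, "dy": -1.5, "dz": 0, "ax": 0, "ay": 0, "az": 0, "gripper": -1}, {"dx": 0, "dy": -1.8, "dz": 0, "ax": 0, "ay": 0, "az": 0, "gripper": -1}, {"dx": 0, "dy": -2.1, "dz": 0, "ax": 0, "ay": 0, "az": 0, "gripper": -1}, {"dx": 0, "dy": -2.4, "dz": 0, "ax": 0, "ay": 0, "az": 0, "gripper": -1}, {"dx": 0, "dy": -2.6, "dz": 0, "ax": 0, "ay": 0, "az": 0, "gripper": -1}, {"dx": 0, "dy": -2.8, "dz": 0, "ax": 0, "ay": 0, "az": 0, "gripper": -1}])

```text
time: 7.4
ee_pos: [0.561, 0.0615, 0.1563]
eef_rot: [0.0, 0.99, -0.139, -0.0]
wrist_force: [-0.6, -3.8, 1.1]
grip_width: 0.001
```

send_rows(targets=[{"dx": 0, "dy": -0.15, "dz": 0, "ax": 0, "ay": 0, "az": 0, "gripper": -1}, {"dx": 0, "dy": -0.3, "dz": 0, "ax": 0, "ay": 0, "az": 0, "gripper": -1}])

```text
time: 7.6
ee_pos: [0.5619, 0.0642, 0.1563]
eef_rot: [0.0, 0.99, -0.139, 0.0]
wrist_force: [-0.3, -2.9, 0.8]
grip_width: 0.003
```

send_rows(targets=[{"dx": 0, "dy": -0.1, "dz": 0, "ax": 0, "ay": 0, "az": 0, "gripper": -1}, {"dx": 0, "dy": -0.2, "dz": 0, "ax": 0, "ay": 0, "az": 0, "gripper": -1}])

```text
time: 7.8
ee_pos: [0.5626, 0.0662, 0.1563]
eef_rot: [-0.0, 0.99, -0.139, 0.0]
wrist_force: [-0.3, -3.3, -0.6]
grip_width: -0.004
```

send_rows(targets=[{"dx": 0, "dy": -0.1, "dz": 0, "ax": 0, "ay": 0, "az": 0, "gripper": -1}])

```text
time: 7.9
ee_pos: [0.5629, 0.0674, 0.1562]
eef_rot: [-0.0, 0.99, -0.139, 0.0]
wrist_force: [-0.9, -3.7, 2.4]
grip_width: -0.001
```

send_rows(targets=[{"dx": 0, "dy": -0.1, "dz": 0, "ax": 0, "ay": 0, "az": 0, "gripper": -1}])

```text
time: 8.0
ee_pos: [0.563, 0.0681, 0.1563]
eef_rot: [-0.0, 0.99, -0.139, 0.0]
wrist_force: [-0.9, -3.4, 0.1]
grip_width: 0.004
```

Run:
```python
from h import *
im=snap('side','s3')
cv2.imwrite('pics/s3z.png',cv2.resize(im[150:260,230:400,::-1],None,fx=4.4,fy=4.4,interpolation=cv2.INTER_CUBIC))
s=r.state();print(s['ee_pos'],s['wrist_force'],s['time'])
```

```text
[0.56306864 0.06824294 0.15629149] [-0.25466984 -2.77802931 -0.22950739] 8.05
```

View pics/s3z.png

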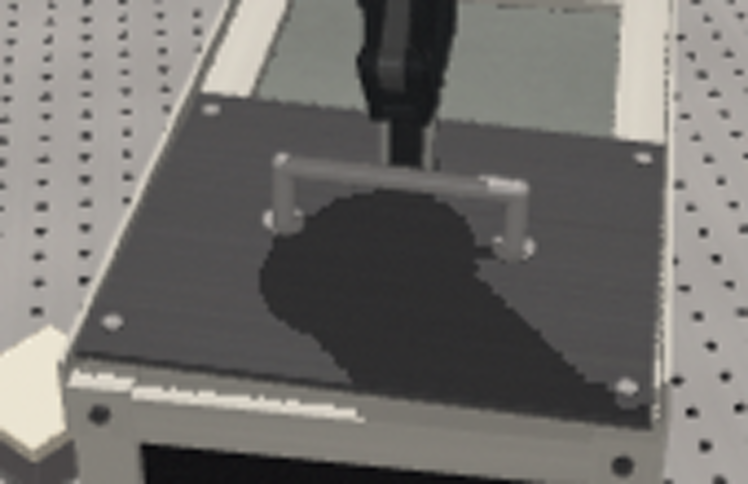

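The cover nearly reaches the front rim, its edge at about (360,385) in the zoom, and still shows a shadow gap, so it has not dropped yet. I'll continue in 1 mm steps.

send_rows(targets=[{"dx": 0, "dy": -0.1, "dz": 0, "ax": 0, "ay": 0, "az": 0, "gripper": -1}])

```text
time: 8.15
ee_pos: [0.5632, 0.069, 0.1563]
eef_rot: [0.0, 0.99, -0.139, -0.0]
wrist_force: [-1.6, -2.9, -0.2]
grip_width: 0.002
```

send_rows(targets=[{"dx": 0, "dy": -0.1, "dz": 0, "ax": 0, "ay": 0, "az": 0, "gripper": -1}])

```text
time: 8.25
ee_pos: [0.5637, 0.0703, 0.1563]
eef_rot: [-0.0, 0.99, -0.14, 0.0]
wrist_force: [-0.9, -0.1, -0.1]
grip_width: -0.003
```

send_rows(targets=[{"dx": 0, "dy": -0.05, "dz": 0, "ax": 0, "ay": 0, "az": 0, "gripper": -1}])

```text
time: 8.35
ee_pos: [0.5639, 0.0708, 0.1563]
eef_rot: [-0.0, 0.99, -0.139, 0.0]
wrist_force: [-0.1, -2.6, -0.1]
grip_width: 0.003
```

Run:
```python
from h import *
im=snap('side','s4')
cv2.imwrite('pics/s4z.png',cv2.resize(im[150:260,230:400,::-1],None,fx=4.4,fy=4.4,interpolation=cv2.INTER_CUBIC))
s=r.state();print(s['ee_pos'],s['wrist_force'],s['time'])
```

```text
[0.5638753  0.07070225 0.15634648] [-0.83893988 -2.00929163 -0.9049181 ] 8.4
```

View pics/s4z.png

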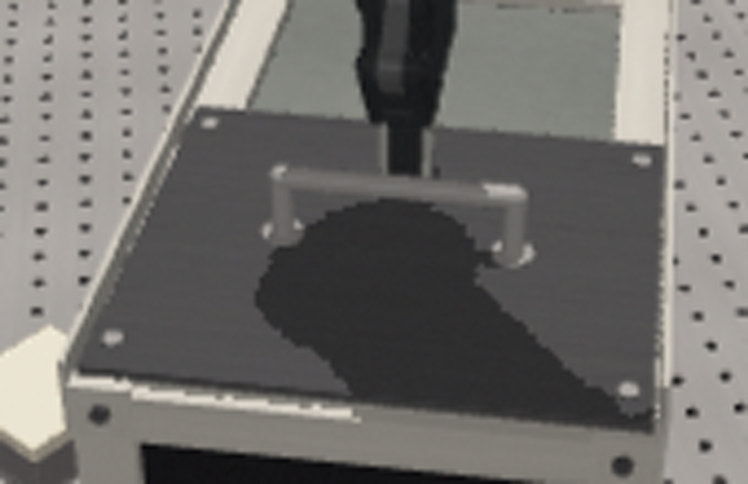

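The +x side (left in the picture) has dropped about 15 zoomed px. The −x side has not dropped yet. I'll go on gently.

send_rows(targets=[{"dx": 0, "dy": -0.1, "dz": 0, "ax": 0, "ay": 0, "az": 0, "gripper": -1}])

```text
time: 8.5
ee_pos: [0.5639, 0.0713, 0.1564]
eef_rot: [0.0, 0.99, -0.139, -0.0]
wrist_force: [-0.6, -3.7, -0.7]
grip_width: -0.004
```

send_rows(targets=[{"dx": 0, "dy": -0.05, "dz": 0, "ax": 0, "ay": 0, "az": 0, "gripper": -1}, {"dx": 0, "dy": -0.1, "dz": 0, "ax": 0, "ay": 0, "az": 0, "gripper": -1}])

```text
time: 8.7
ee_pos: [0.564, 0.0721, 0.1563]
eef_rot: [0.0, 0.99, -0.139, -0.0]
wrist_force: [-1.1, -3.9, 1.4]
grip_width: 0.002
```

Run:
```python
from h import *
im=snap('side','s5')
cv2.imwrite('pics/s5z.png',cv2.resize(im[150:260,230:400,::-1],None,fx=4.4,fy=4.4,interpolation=cv2.INTER_CUBIC))
s=r.state();print(s['ee_pos'],s['wrist_force'],s['time'])
```

```text
[0.56404561 0.07214586 0.1563264 ] [-1.11338243 -3.03442672  0.46892388] 8.75
```

View pics/s5z.png

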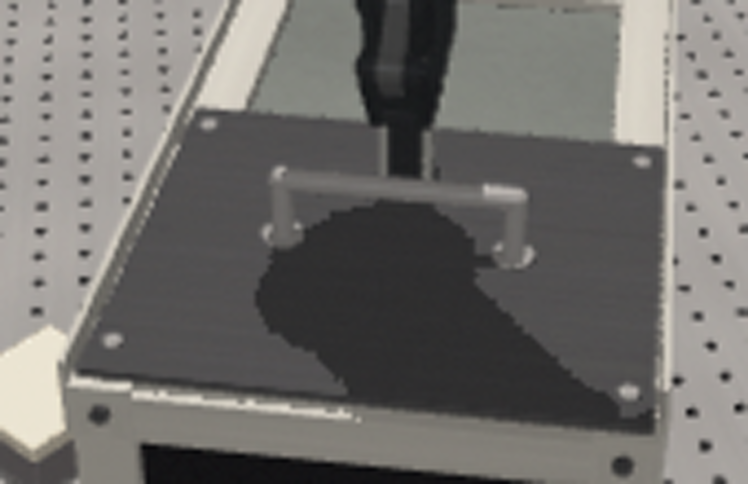

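send_rows(targets=[{"dx": 0, "dy": -0.05, "dz": 0, "ax": 0, "ay": 0, "az": 0, "gripper": -1}, {"dx": 0, "dy": -0.1, "dz": 0, "ax": 0, "ay": 0, "az": 0, "gripper": -1}])

```text
time: 8.95
ee_pos: [0.5643, 0.073, 0.1563]
eef_rot: [0.0, 0.99, -0.139, -0.0]
wrist_force: [-0.9, -5.2, 1.1]
grip_width: -0.005
```

send_rows(targets=[{"dx": 0, "dy": -0.05, "dz": 0, "ax": 0, "ay": 0, "az": 0, "gripper": -1}])

```text
time: 9.05
ee_pos: [0.5643, 0.0731, 0.1563]
eef_rot: [0.001, 0.99, -0.139, -0.0]
wrist_force: [-1.6, -6.3, 1.5]
grip_width: -0.001
```

Run:
```python
from h import *
im=snap('side','s6')
cv2.imwrite('pics/s6z.png',cv2.resize(im[150:260,230:400,::-1],None,fx=4.4,fy=4.4,interpolation=cv2.INTER_CUBIC))
s=r.state();print(s['ee_pos'],s['wrist_force'],s['time'])
```

```text
[0.56424998 0.07305132 0.15633472] [-1.55559046 -5.1821034   0.80929238] 9.1
```

View pics/s6z.png

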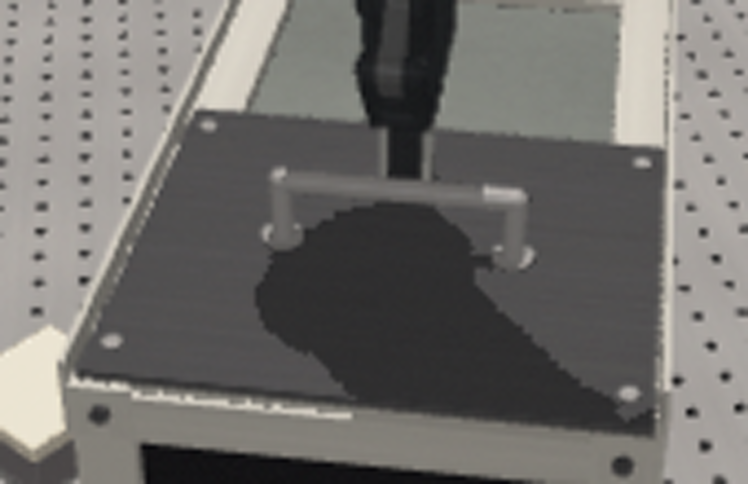

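Force rises to about 6.5 N with the −x side still up. The +x glides have reached their walls and the −x side lags by yaw. I'll back off, move the fingertip 35 mm towards the −x end of the handle and push there.

send_rows(targets=[{"dx": 0, "dy": 0.4, "dz": 0, "ax": 0, "ay": 0, "az": 0, "gripper": -1}, {"dx": 0, "dy": 0.8, "dz": 0, "ax": 0, "ay": 0, "az": 0, "gripper": -1}, {"dx": -1.5, "dy": 0.8, "dz": 0, "ax": 0, "ay": 0, "az": 0, "gripper": -1}, {"dx": -3, "dy": 0.8, "dz": 0, "ax": 0, "ay": 0, "az": 0, "gripper": -1}, {"dx": -3.5, "dy": 0.6, "dz": 0, "ax": 0, "ay": 0, "az": 0, "gripper": -1}, {"dx": -3.5, "dy": 0.3, "dz": 0, "ax": 0, "ay": 0, "az": 0, "gripper": -1}, {"dx": -3.5, "dy": 0.15, "dz": 0, "ax": 0, "ay": 0, "az": 0, "gripper": -1}])

```text
time: 9.8
ee_pos: [0.5314, 0.0826, 0.1566]
eef_rot: [-0.0, 0.99, -0.139, 0.001]
wrist_force: [0.0, -0.2, 0.1]
grip_width: 0.001
```

send_rows(targets=[{"dx": 0, "dy": -0.1, "dz": 0, "ax": 0, "ay": 0, "az": 0, "gripper": -1}])

```text
time: 9.9
ee_pos: [0.5314, 0.0828, 0.1566]
eef_rot: [0.0, 0.99, -0.139, 0.0]
wrist_force: [-0.4, -2.2, 3.1]
grip_width: 0.001
```

send_rows(targets=[{"dx": 0, "dy": -0.1, "dz": 0, "ax": 0, "ay": 0, "az": 0, "gripper": -1}])

```text
time: 10.0
ee_pos: [0.5314, 0.0829, 0.1566]
eef_rot: [0.001, 0.99, -0.139, -0.0]
wrist_force: [-0.1, -7.6, 2.9]
grip_width: 0.003
```

Run:
```python
from h import *
im=snap('side','s7')
cv2.imwrite('pics/s7z.png',cv2.resize(im[150:260,230:400,::-1],None,fx=4.4,fy=4.4,interpolation=cv2.INTER_CUBIC))
s=r.state();print(s['ee_pos'],s['wrist_force'],s['time'])
```

```text
[0.5314062  0.08282    0.15658193] [ 0.88027658 -4.52272057  3.35844993] 10.05
```

View pics/s7z.png

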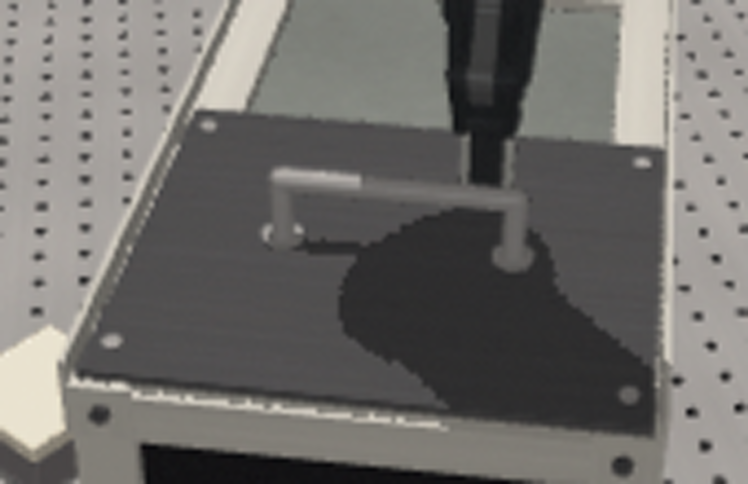

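Run:
```python
from h import *
u=np.array([.2757,.9613]);v=np.array([u[1],-u[0]]);b=np.array([.5471,.0043])
obs={(1,-1):(208,125),(-1,-1):(642,162),(1,1):(111,341),(-1,1):(629,394)}
obs0={(1,-1):None}
for k,o in obs.items():
    o=np.array(o)/4.4+[230,150]
    for z in(.136,.142):
        X=np.r_[b+u*(.085+k[1]*.0825)+v*k[0]*.1025,z]
        print(k,z,np.round((proj('side',X)-o)*4.4,1))
# bias from first image sidez: screws
obs0={(1,-1):(190,72),(-1,-1):(485,95),(1,1):(132,203),(-1,1):(479,232)}
c=np.array([.5408,-.014])
for k,o in obs0.items():
    o=np.array(o)/3.3+[230,130]
    X=np.r_[c+u*(k[1]*.0825)+v*k[0]*.1025,.142];print('init',k,np.round((proj('side',X)-o)*4.4,1))
# px per mm along u and z
X=np.r_[b+u*.1675,.136];print('per mm',4.4*(proj('side',X+[u[0]*.001,u[1]*.001,0])-proj('side',X)),4.4*(proj('side',X+[0,0,.001])-proj('side',X)))
```

```text
(1, -1) 0.136 [-4.8 -4.2]
(1, -1) 0.142 [ -5.5 -15. ]
(-1, -1) 0.136 [-6.9 -5.7]
(-1, -1) 0.142 [ -5.8 -16.6]
(1, 1) 0.136 [-1.5 -5.5]
(1, 1) 0.142 [ -2.8 -17.3]
(-1, 1) 0.136 [-4.8 -9.4]
(-1, 1) 0.142 [ -3.4 -21.3]
init (1, -1) [-3.6 -0.5]
init (-1, -1) [-3.4 -1.6]
init (1, 1) [-2.1 -2.5]
init (-1, 1) [-3.6 -1.5]
per mm [-0.38760179  1.60617977] [-0.00437147 -1.96304315]
```

Projecting the plate's screws at home fits all four dropped and about 2 mm past centre, against the walls: the −x side was already down in the earlier picture. So the rising force is the stop. I'll back off and raise the hand.

send_rows(targets=[{"dx": 0, "dy": 0.3, "dz": 0, "ax": 0, "ay": 0, "az": 0, "gripper": -1}, {"dx": 0, "dy": 0.8, "dz": 0, "ax": 0, "ay": 0, "az": 0, "gripper": -1}, {"dx": 0, "dy": 1.6, "dz": 0, "ax": 0, "ay": 0, "az": 0, "gripper": -1}, {"dx": 0, "dy": 2, "dz": -0.5, "ax": 0, "ay": 0, "az": 0, "gripper": -1}, {"dx": 0, "dy": 2, "dz": -3, "ax": 0, "ay": 0, "az": 0, "gripper": -1}, {"dx": 0, "dy": 2, "dz": -6, "ax": 0, "ay": 0, "az": 0, "gripper": -1}, {"dx": 0, "dy": 2, "dz": -9, "ax": 0, "ay": 0, "az": 0, "gripper": -1}, {"dx": -3, "dy": -1, "dz": -12, "ax": 0, "ay": 0, "az": 0, "gripper": -1}, {"dx": -6, "dy": -5, "dz": -12, "ax": 0, "ay": 0, "az": 0, "gripper": -1}, {"dx": -8, "dy": -9, "dz": -12, "ax": 0, "ay": 0, "az": 0, "gripper": -1}, {"dx": -10, "dy": -13, "dz": -12, "ax": 0, "ay": 0, "az": 0, "gripper": -1}, {"dx": -12, "dy": -17, "dz": -12, "ax": 0, "ay": 0, "az": 0, "gripper": -1}, {"dx": -14, "dy": -21, "dz": -12, "ax": 0, "ay": 0, "az": 0, "gripper": -1}, {"dx": -16, "dy": -25, "dz": -12, "ax": 0, "ay": 0, "az": 0, "gripper": -1}, {"dx": -18, "dy": -29, "dz": -12, "ax": 0, "ay": 0, "az": 0, "gripper": -1}, {"dx": -18, "dy": -32, "dz": -12, "ax": 0, "ay": 0, "az": 0, "gripper": -1}, {"dx": -18, "dy": -32, "dz": -12, "ax": 0, "ay": 0, "az": 0, "gripper": -1}])

```text
time: 11.75
ee_pos: [0.4464, 0.4443, 0.2751]
eef_rot: [0.0, 0.99, -0.138, -0.0]
wrist_force: [0.6, -0.6, -0.5]
grip_width: 0.003
```

Run:
```python
from h import *
im=snap('side','s8');im2=snap('top','t8')
cv2.imwrite('pics/s8z.png',cv2.resize(im[130:350,210:410,::-1],None,fx=2.7,fy=2.7,interpolation=cv2.INTER_CUBIC))
cv2.imwrite('pics/t8z.png',cv2.resize(im2[125:300,215:435,::-1],None,fx=3.4,fy=3.4,interpolation=cv2.INTER_CUBIC))
cv2.imwrite('pics/s8zz.png',cv2.resize(im[150:260,230:400,::-1],None,fx=4.4,fy=4.4,interpolation=cv2.INTER_CUBIC))
s=r.state();print(s['ee_pos'],s['wrist_force'],s['time'])
for q in('lens_post','post_holder','lens_case','driver'):
    for c in('top','side'):
        print(q,c,[(np.round(x['point'],1),round(x['conf'],2)) for x in imaging.spot_point(c,q)[:2]])
a=[imaging.spot_point(c,'handle') for c in('top','side')]
if a[0] and a[1]: print(tri(a[0][0]['point'],a[1][0]['point']))
```

```text
[0.44633667 0.44124016 0.27579891] [ 0.60853968 -1.16711789 -0.47480146] 11.85
lens_post top [(array([230.8, 193.9]), 0.9), (array([362.9, 165.6]), 0.69)]
lens_post side [(array([319.5, 319.7]), 0.92), (array([256.4, 232. ]), 0.64)]
post_holder top [(array([406.3, 265. ]), 0.9)]
post_holder side []
lens_case top [(array([313.9, 146.1]), 0.84)]
lens_case side [(array([239.9, 246.9]), 0.61)]
driver top [(array([361.7, 165.9]), 0.57)]
driver side []
(array([0.56725404, 0.08789578, 0.16071004]), np.float64(0.005255429730096857))
```

View pics/s8zz.png

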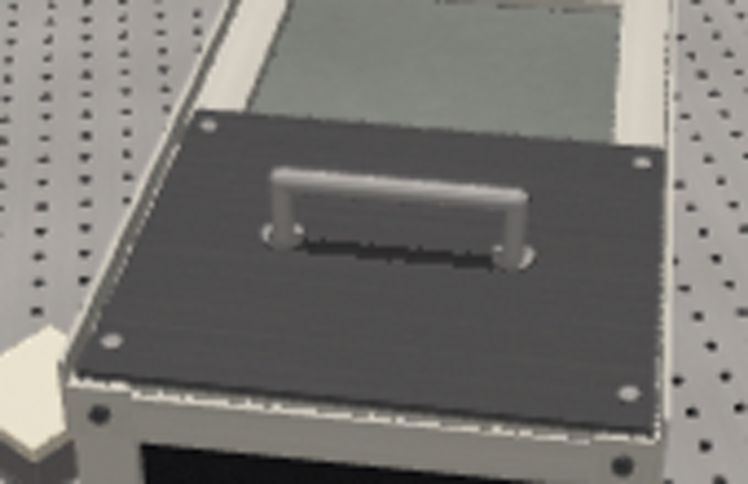

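View pics/t8z.png

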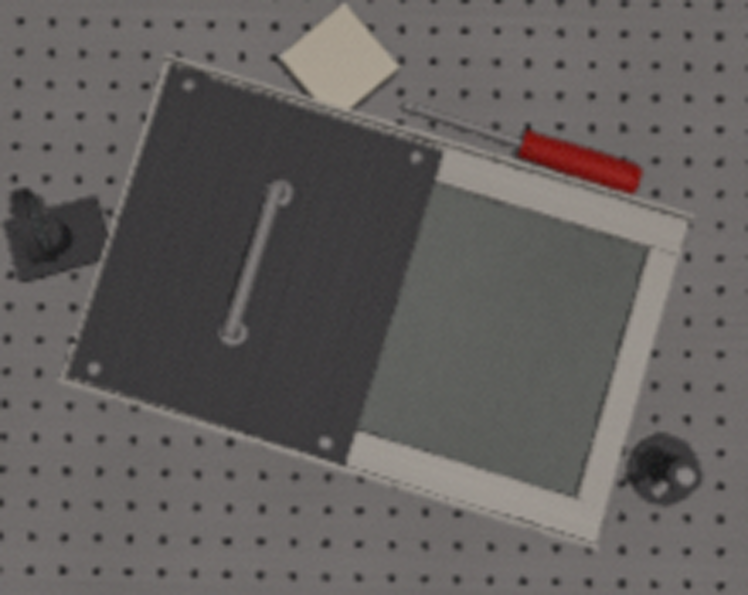

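Run:
```python
from h import *
np.set_printoptions(precision=4,suppress=True)
u=np.array([.2757,.9613]);v=np.array([u[1],-u[0]]);b=np.array([.5471,.0043])
T0=[(335,129),(245,417),(566,201),(479,491)];S0=[(132,203),(479,232),(190,72),(485,95)]
T1=[(188,85),(94,369),(417,157),(325,443)];S1=[(111,341),(629,394),(208,125),(642,162)]
for T,S,f,o in((T0,S0,3.3,[230,130]),(T1,S1,4.4,[230,150])):
    P=[]
    for t,s in zip(T,S):
        p,e=tri(np.array(t)/3.4+[215,125],np.array(s)/f+o);d=p[:2]-b;P.append([d@u,d@v,p[2],e])
    P=np.array(P);print(P,P.mean(0))
```

```text
[[ 0.0633  0.1014  0.1409  0.0016]
 [ 0.0632 -0.1043  0.1413  0.0017]
 [-0.1021  0.1005  0.1417  0.0017]
 [-0.1018 -0.1046  0.1412  0.0014]] [-0.0193 -0.0017  0.1413  0.0016]
[[ 0.17    0.1018  0.1353  0.0011]
 [ 0.1716 -0.1039  0.1349  0.0013]
 [ 0.0039  0.1006  0.1347  0.0013]
 [ 0.0065 -0.1051  0.1357  0.0015]] [ 0.088  -0.0016  0.1352  0.0013]
```

All four corners measure 6 mm lower and the plate is level. It lies about 2.5–3 mm past centre (the play limit is 2.5 mm, the tolerance 5 mm). The bystanders have not moved. Handing in.

```bash
python3 -c "
from h import *
print(r.finish_job(), r.state()['time'])"
```

```text
the job is handed in; nothing more can be done
the job is handed in; nothing more can be done
```

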